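# Shut the pan away in the holding cabinet

## Robot

A 6-joint arm with a two-finger parallel gripper is mounted at the origin on the work surface. World frame = base frame: x ahead of the robot, y to its left, z up, the work surface at z = 0. Lengths are in m, angles in rad, forces in N, time in s.
With the tool pointing down it reaches from about 0.25 to 0.775 m from the base axis. Payload 4 kg.
Tool frame: the origin (TCP) lies on the centre line of the jaws, within the pads' length; the fingertips stand 25 mm ahead of it and the grasp point (between the pads) lies 6 mm ahead of it; z points along the fingers, y is the line along which they close (so a half turn about z gives the same grasp; the last joint's range is limited). The gripper opens to 94 mm and grips with 3 to 60 N. Pads are 16 mm wide; open, the fingers measure 119 mm over their backs; the gripper's body (75 mm by 177 mm) begins 78 mm behind the grasp point.
Start: joints at [0.997, 0.087, 1.371, -0, 1.684, -0.103], TCP at [0.249, 0.49, 0.231] pointing down, gripper open.
Joint ranges: [-3.1, 3.1], [-0.76, 2.03], [0.27, 2.55], [-1.08, 4.22], [0.17, 2.65], [-2.57, 2.57]. Speed limits (rad/s): [2.79, 2.79, 3.14, 3.14, 3.14, 3.14].

## Interface

Orientations are given as [roll, pitch, yaw] about the fixed x, y, z axes, in that order (R = Rz(yaw) Ry(pitch) Rx(roll)).
In Python, from bench import robot, imaging gives the robot as it stands. The module is installed in compiled form; this text tells all that it offers.
- The arm moves only by the tool drive_tool, never from a script. Its argument "series" is a list of rows, each a list of 3 entries, a list of its own where there are three numbers: the finger opening in m, from 0 to 0.094, then the shift along the tool's x, y, z in m, then the turn, a rotation vector about the tool's x, y, z in rad. A call has 1 to 5 rows; each row is the pose to reach, as a shift and turn from the pose commanded when the call began, along the tool's axes at that moment; what a row does not reach only later rows make up. A row lasts 1/8 s, in which the tool goes at most 62.5 mm and 10.7 degrees, less where a joint would pass 70% of its speed; a pose out of reach is approached as far as the arm can. A call with a gripper value outside its range is refused whole. The fingers move at their own pace and stop on an object; the grip force is fixed at half the most. Time passes only in rows, so rows that repeat a pose let the fingers close. It gives the time, the measured TCP pose, the force, the opening and the grip force at its end, in the units of the state.
- robot.get_obs(): the state, without advancing time (a new reading comes with each control period).
- imaging.snapshot(name): name is "side" or "top"; returns the picture (480x640x3 uint8, red, green, blue); there is no depth.
- imaging.get_calibration(name): a dict with "intrinsics" (3x3 intrinsics, pixels), "k1" (the pictures are not rectified: a ray, as slopes to the right and down, at radius r is drawn at 1 + k1 r^2 times it, then the intrinsics apply), "position" and "rotation" of the camera in the world. Camera axes: x right, y up, looking along -z (the intrinsics and any distortion apply to the point x, -y, -z); pixel columns grow to the right and rows downward; lengths in m; the calibration is good to about 2 mm. A picture is of the moment at which its call begins. get_calibration takes no time and is no camera call.
- robot.close_job(): hands the job in; it is judged then, once.
The state is a dict: "time": time; "joint_positions": joint angles; "qvel": joint speeds; "joint_torque": joint torques, N m; "tool_pos": TCP position; "ee_rot": TCP orientation; "wrist_force": force on the tool from outside, world axes, zero at the start; "wrist_torque": the same for the moment, N m; "width": finger opening in m; "finger_force": force on a finger pad.
Only numpy, scipy, OpenCV 4.12 (cv2) and the standard library are available. Lean on these libraries where they do the work, as an engineer would, in place of code of your own. Each camera call takes 0.05 s, during which the arm holds its last target. There are 200 camera calls.

## Task

The steel pan of potatoes is sticking out of the little holding cabinet on the prep counter. With the fingertips, push the pan straight back until it is fully home against the cabinet's back wall, then push both of the cabinet's doors fully shut. Nothing is to be picked up: do not lift, tip or pull out the pan, and leave the things standing around it where they are.

Things in the scene. Friction and masses are not known exactly. Their poses are not given: they have to be found in the camera images.
- cabinet: Low fixed steel holding cabinet, 196 deep x 224 wide x 94 high (mm). Origin: on the counter, middle of the front opening, in the plane of the front ends of the side walls (the door plane); x points into the cabinet, away from the robot, y left, z up. Opening 184 wide. Floor top at z = 6; a landing shelf of that level, 190 wide, reaches forward to x = -115.
- cabinet_back (a point): On the cabinet floor at the middle of the back wall's inner face: cabinet (176, 0, 6) mm. The roof (z = 82 to 94) starts only 35 mm behind the door plane, so fingers pointing down can follow the pan a little past that plane. The pan slides on plain friction, about 3 N, with brief knocks of 15 N as it starts.
- pan: Loose steel pan of potatoes (fixed in it), 0.3 to 0.6 kg; rim 162 long (x) x 176 wide (y) mm, 65 high. Origin: centre of its underside; axes as the cabinet's. Front rim edge at its x = -81, at first 50 to 85 out of the door plane, between the doors. Home: origin at cabinet x = 95, front edge 14 behind the door plane. 4 of side play.
- left_door (a joint): Angle (rad) of the left (+y) door: 0 shut, grows as it swings out towards the robot, about 1.57 straight out, stop at 2.0; starts at 1.4 to 1.9. Light friction hinge (0.03 N m): it stays where it is left, no latch, no spring.
- right_door (a joint): Angle (rad) of the right (-y) door, the mirror image: 0 shut, grows as it swings out towards the robot; starts at 1.4 to 1.9, same hinge.
- left_door_hinge (a point): On the left door's vertical hinge axis, cabinet (0, 112, 51) mm. The door is a steel panel 110 wide, 78 high (z = 12 to 90), 12 thick; the axis lies in its inner face, which shuts onto the door plane; outer face 12 in front. A slim black upright bar handle stands 18 out from the outer face, 96 from the hinge.
- right_door_hinge (a point): The same for the right door, at cabinet (0, -112, 51) mm.
- left_door_edge (a point): Middle of the left door's free edge, 110 mm from its hinge, halfway through the thickness, 51 mm above the counter.
- right_door_edge (a point): The same for the right door.
- ramekin: Loose small white dish, 80 across, 45 high, on the counter in front of the left door, about 170 before the door plane and 175 left of the middle. Origin: centre of its underside. Leave alone.
- mill: Loose dark wooden pepper mill, 56 across, 160 high, close beside the cabinet's left or right side wall. Origin: centre of its underside. Leave alone.
- oil: Loose green glass bottle, 60 across, 200 high, close beside the cabinet's other side wall. Origin: centre of its underside. Leave alone.
- jar: Loose glass jar, 50 across, 70 high, on the rear half of the cabinet's roof. Origin: centre of its underside. Leave alone.
- bowl: Loose steel bowl, 150 across, 60 high, on the green board at the left. Origin: centre of its underside. Leave alone.
- mug: Loose white mug, 80 across, 90 high, at the right of the counter. Origin: centre of its underside. Leave alone.
There are look-alikes about, which are no part of the job. What is shaped like the pan but pink or yellow is not meant.

How it is judged:
On the way, in this order (a step that is already met when the one before it is completed fails the run):
1. the pan is fully home in the cabinet (within 9 mm of the back wall) (x of pan in the frame of cabinet above 0.086 m), for 0.2 s.
2. both doors are shut (value of joint each of left_door, right_door below 0.06 rad), for 0.2 s.
At the end, for the whole second after the job is handed in: The pan stands at rest on the cabinet floor within 9 mm of the back wall, both doors are within 0.06 rad of shut, and every bystander is within 30 mm of where it stood (all of step 2 and x of pan in the frame of cabinet above 0.086 m and z of pan in the frame of cabinet below 0.01 m and linear speed of pan below 0.02 m/s and distance of each of ramekin, mill, oil, jar, bowl, mug from where it was at the start of the episode below 0.03 m); the robot touches nothing.
It fails at once if the pan is lifted (12 mm), tipped (0.15 rad) or pulled out of the cabinet (20 mm farther than it can start) (z of pan in the frame of cabinet above 0.018 m or angle between pan's own z axis and vertical above 0.15 rad or x of pan in the frame of cabinet below -0.025 m).
It fails at once if a bystander is moved by more than 30 mm or knocked over (distance of any of ramekin, mill, oil, jar, bowl, mug from where it was at the start of the episode above 0.03 m or angle between any of ramekin, mill, oil, jar, bowl, mug's own z axis and vertical above 0.4 rad).
It also fails if it takes over 61 s, if anything falls off the work surface, if the arm or the gripper's body presses on something with over 40 N, if the wrist force passes 120 N, or if a joint passes its speed limit or range.

## Working session

There is one attempt and no reset: what is moved stays moved. The work goes in short steps, Python scripts to look and compute and a tool call to move; the robot and the scene stay as the last step left them, time stands still between calls to the robot, and variables do not carry over. Pictures are saved under pics/ and viewed, at most 10 in all, crops included, and the job is handed in when it is done.

Besides the shell and the picture viewer there is one more tool, called by a JSON object that holds its "api" and its "payload". drive_tool: Moves the arm, as the interface text tells. Its arguments: {"type":"object","properties":{"series":{"type":"array"}},"required":["series"]}

```bash
mkdir -p pics; cat > h.py <<'E'
import numpy as np, cv2
from bench import robot, imaging
def cal(n):
    c=imaging.get_calibration(n); return np.array(c["intrinsics"]),c["k1"],np.array(c["position"]),np.array(c["rotation"])
def ray(n,u,v):
    K,k1,p,R=cal(n)
    # model: drawn = s*(1+k1 r^2)
    d=np.array([(u-K[0,2])/K[0,0],(v-K[1,2])/K[1,1]]); s=d.copy()
    for _ in range(30): s=d/(1+k1*(s@s))
    return p,R@np.array([s[0],-s[1],-1.])
def onz(n,u,v,z):
    p,d=ray(n,u,v); return p+d*(z-p[2])/d[2]
def proj(n,X):
    K,k1,p,R=cal(n); c=R.T@(np.array(X)-p); s=np.array([c[0],-c[1]])/-c[2]; s=s*(1+k1*(s@s))
    return K[0,0]*s[0]+K[0,2],K[1,1]*s[1]+K[1,2]
def tri(u1,u2):
    p,a=ray("side",*u1);q,b=ray("top",*u2)
    t=np.linalg.lstsq(np.c_[a,-b],q-p,rcond=None)[0]; A=p+a*t[0];B=q+b*t[1]
    return (A+B)/2,np.linalg.norm(A-B)
def save(n,f):
    im=imaging.snapshot(n); cv2.imwrite(f,im[:,:,::-1]); return im
E
python3 - <<'E'
from h import *
for n in("side","top"):
    save(n,f"pics/{n}0.png"); K,k1,p,R=cal(n); print(n,K.round(1).tolist(),k1,p.round(3),R.round(3).tolist())
o=robot.get_obs(); print(o["time"],o["tool_pos"],o["ee_rot"],o["width"])
E
```

```text
side [[451.2, 0.0, 321.4], [0.0, 451.2, 245.3], [0.0, 0.0, 1.0]] -0.01900234680655391 [ 0.094 -0.701  0.775] [0.878, -0.015, -0.524]
top [[557.1, 0.0, 321.0], [0.0, 557.1, 245.8], [0.0, 0.0, 1.0]] -0.09478828100531708 [0.316 0.013 1.602] [0.147, -0.017, -1.547]
0.1 [0.24925875 0.48979916 0.22942997] [-3.13964874e+00 -1.86126214e-04  2.67075956e+00] 0.093626932473184
```

View pics/top0.png

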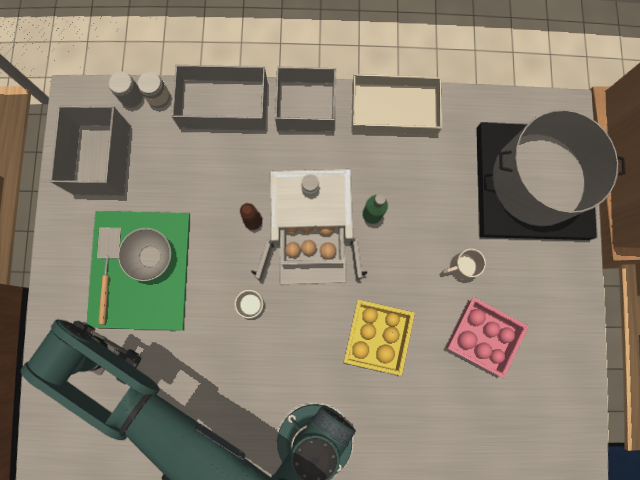

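View pics/side0.png

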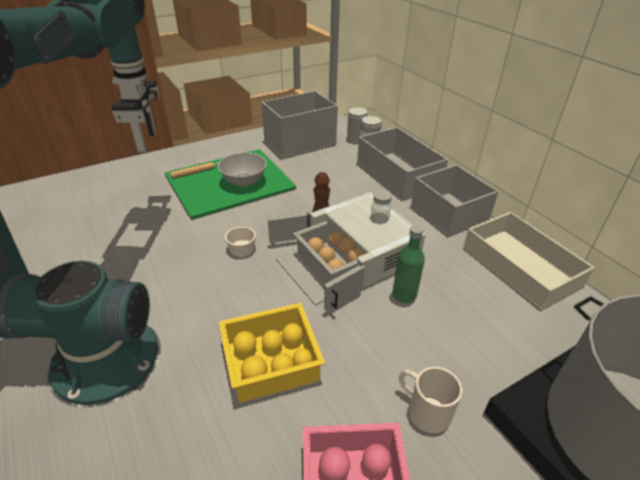

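The top view shows the cabinet at about (312,205), with the pan of potatoes sticking out at (312,247). The doors are at (264,258) and (358,258), the ramekin at (250,305), the mill at (251,216) and the oil at (375,208).

Things that could be taken for the pan: the yellow pan (380,337), the pink pan (487,337), and the empty grey pans at (220,98), (306,98), (90,150) and (396,103). I choose the grey one with potatoes in the cabinet at (312,247).

```bash
sed -i 's/np.array(c\["rotation"\])/Rotation.from_euler("xyz",c["rotation"]).as_matrix()/; 1a from scipy.spatial.transform import Rotation' h.py
python3 - <<'E'
from h import *
im=cv2.imread("pics/top0.png")
cv2.imwrite("pics/crop0.png",cv2.resize(im[160:300,230:400],None,fx=4.5,fy=4.2,interpolation=cv2.INTER_CUBIC)) 
print(proj("top",robot.get_obs()["tool_pos"]),proj("side",robot.get_obs()["tool_pos"]))
# white roof contour
hsv=cv2.cvtColor(im,cv2.COLOR_BGR2HSV)
m=((hsv[:,:,2]>185)&(hsv[:,:,1]<50)).astype(np.uint8); m[:150]=0;m[245:]=0;m[:,:265]=0;m[:,360:]=0
c=max(cv2.findContours(m,0,2)[0],key=cv2.contourArea); r=cv2.minAreaRect(c);print(r,cv2.contourArea(c))
for p in cv2.boxPoints(r): print(p,onz("top",*p,.094).round(4))
E
```

```text
(np.float64(116.34613165517658), np.float64(349.9320705566472)) (np.float64(144.61728276467358), np.float64(134.69182793210825))
((310.5579528808594, 203.87661743164062), (68.54058837890625, 80.46387481689453), 88.60282135009766) 4412.0
[269.50238 170.59749] [0.7488 0.142  0.094 ]
[349.94232 168.63554] [ 0.7607 -0.0829  0.094 ]
[351.61353 237.15575] [ 0.5662 -0.0904  0.094 ]
[271.17358 239.11769] [0.555 0.13  0.094]
```

View pics/crop0.png

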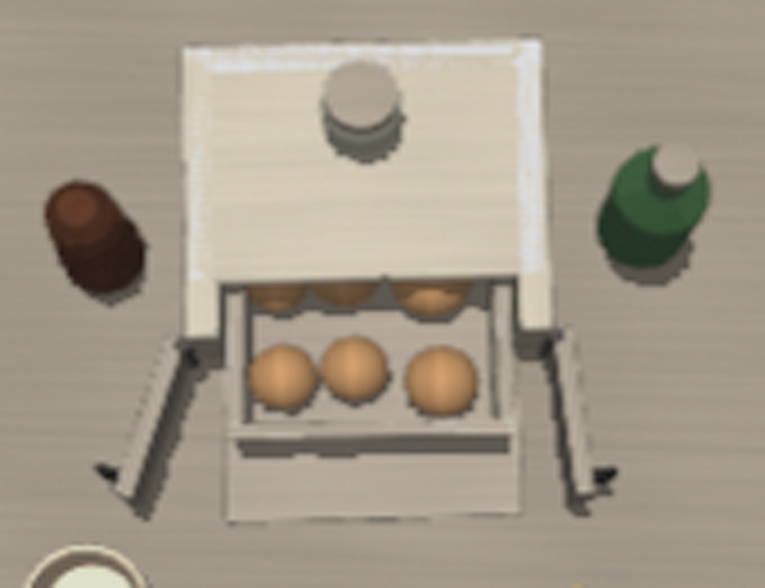

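The crop confirms the choice: a grey pan with potatoes, front rim from crop (232,432) to (518,428). The cabinet's front corners are at (188,337) and (551,330), the shelf's front edge is at y≈520, and the door tips are at about (125,492) and (587,490).

```bash
cat >> h.py <<'E'
def crp(x,y): return 230+(x+.5)/4.5-.5,160+(y+.5)/4.2-.5
E
python3 - <<'E'
from h import *
P={}
for n,x,y,z in [("FL",188,338,.094),("FR",551,330,.094),("BL",184,48,.094),("BR",541,40,.094),("panL",232,433,.071),("panR",518,429,.071),("shL",228,522,.006),("shR",520,514,.006),("dLtip",125,494,.09),("dRtip",590,491,.09),("dLh",183,345,.09),("dRh",560,335,.09),("ram",92,640,.045)]:
    P[n]=onz("top",*crp(x,y),z); print(n,P[n].round(4))
f=P["FL"]-P["FR"]; s=(P["BL"]+P["BR"]-P["FL"]-P["FR"])/2
print("w",np.linalg.norm(f),"depth",np.linalg.norm(s),"yaw",np.degrees(np.arctan2(-f[0],f[1])),np.degrees(np.arctan2(s[1],s[0])))
O=(P["FL"]+P["FR"])/2; a=np.arctan2(s[1],s[0]); R=np.array([[np.cos(a),-np.sin(a)],[np.sin(a),np.cos(a)]])
for k in P: print(k,(R.T@(P[k]-O)[:2]*1000).round(1))
for n,v in [("ram",(250,305)),("mill",(246,207)),("oil",(380,199))]:
    p=onz("top",*v,{"ram":.045,"mill":.16,"oil":.2}[n]);print(n,p.round(3),(R.T@(p-O)[:2]*1000).round(0))
E
```

```text
FL [0.5523 0.1293 0.094 ]
FR [ 0.5634 -0.0917  0.094 ]
BL [0.7475 0.1391 0.094 ]
BR [ 0.7592 -0.0826  0.094 ]
panL [0.4934 0.1017 0.071 ]
panR [ 0.5005 -0.074   0.071 ]
shL [0.4397 0.106  0.006 ]
shR [ 0.4499 -0.08    0.006 ]
dLtip [0.4497 0.164  0.09  ]
dRtip [ 0.4588 -0.1173  0.09  ]
dLh [0.5482 0.1325 0.09  ]
dRh [ 0.5609 -0.0975  0.09  ]
ram [0.3563 0.1851 0.045 ]
w 0.22123951342310832 depth 0.19574927837930906 yaw 2.8693991678482877 2.7727461763282126
FL [ -0.2 110.6]
FR [   0.2 -110.6]
BL [195.3 111. ]
BR [ 196.2 -111. ]
panL [-60.4  86. ]
panR [-61.8 -89.9]
shL [-113.8   92.8]
shR [-112.7  -93.4]
dLtip [-101.   150.2]
dRtip [-105.5 -131.1]
dLh [ -4.1 114. ]
dRh [  -2.6 -116.3]
ram [-193.3  175.9]
ram [0.376 0.186 0.045] [-174.  176.]
mill [0.629 0.195 0.16 ] [ 79. 172.]
oil [ 0.651 -0.155  0.2  ] [  84. -178.]
```

Every size checks out: width 221 of 224, depth 196, pan width 176, shelf at -113 to -115. The cabinet origin is (0.558, 0.019) with yaw 0.049, and the pan's front edge is at -61. I'm moving now: first to a point in front of the pan, with the fingers spread across it.

{"api": "drive_tool", "payload": {"series": [[0.094,[-0.06,-0.05,0],[0,0,-0.12]],[0.094,[-0.11,-0.09,0],[0,0,-0.28]],[0.094,[-0.16,-0.13,0],[0,0,-0.42]],[0.094,[-0.204,-0.164,0],[0,0,-0.52]],[0.094,[-0.204,-0.164,0],[0,0,-0.52]]]}}

```text
time: 0.72
tool_pos: [0.3578, 0.2487, 0.2302]
ee_rot: [-3.141, -0.0, -3.098]
wrist_force: [-0.6, 1.3, 0.3]
width: 0.0943
finger_force: 0.0
```

```bash
cat >> h.py <<'E'
CA=.0492; CO=np.array([.5579,.0188])
def st(*targets):
    o=robot.get_obs(); p=np.array(o["tool_pos"]); Rc=np.array([[np.cos(CA),-np.sin(CA)],[np.sin(CA),np.cos(CA)]])
    M=Rotation.from_euler("xyz",o["ee_rot"]).as_matrix()
    print("t",round(o["time"],2),"cab mm",(Rc.T@(p[:2]-CO)*1000).round(1),"z",(p[2]*1000).round(1),"rpy",np.round(o["ee_rot"],3),"F",np.round(o["wrist_force"],1),"w",round(o["width"],3))
    for t in targets:
        W=np.r_[CO+Rc@(np.array(t[:2])/1000),t[2]/1000]
        print(t,"-> tool shift",(M.T@(W-p)).round(3))
    print("turn z",round((M.T@np.array([0,0,1]))[2]*((np.pi+CA-o["ee_rot"][2]+np.pi)%(2*np.pi)-np.pi),3))
E
python3 -c "
from h import *
st((-95,-2,200),(-95,-2,60))"
```

```text
t 0.72 cab mm [-188.6  239.5] z 230.2 rpy [-3.141 -0.    -3.098] F [-0.6  1.3  0.3] w 0.094
(-95, -2, 200) -> tool shift [-0.095 -0.241  0.03 ]
(-95, -2, 60) -> tool shift [-0.095 -0.241  0.17 ]
turn z -0.005
```

{"api": "drive_tool", "payload": {"series": [[0.094,[-0.02,-0.06,0],[0,0,-0.005]],[0.094,[-0.045,-0.12,0],[0,0,-0.005]],[0.094,[-0.07,-0.18,0],[0,0,-0.005]],[0.094,[-0.095,-0.24,0],[0,0,-0.005]],[0.094,[-0.095,-0.24,0.0],[0,0,-0.005]]]}}

```text
time: 1.35
tool_pos: [0.4645, 0.0143, 0.2296]
ee_rot: [3.141, -0.002, -3.093]
wrist_force: [0.3, -0.4, -0.6]
width: 0.0939
finger_force: 0.0
```

{"api": "drive_tool", "payload": {"series": [[0.094,[0,0,0.05],[0,0,0]],[0.094,[0,0,0.1],[0,0,0]],[0.094,[0,0,0.15],[0,0,0]],[0.094,[0,0,0.17],[0,0,0]],[0.094,[0,0,0.17],[0,0,0]]]}}

```text
time: 1.98
tool_pos: [0.4616, 0.0184, 0.0583]
ee_rot: [3.14, -0.005, -3.086]
wrist_force: [-0.4, -0.1, -0.1]
width: 0.0942
finger_force: 0.0
```

```bash
python3 -c "
from h import *
st((-69,-2,60),(6,-2,60)); save('side','pics/s1.png')"
```

```text
t 1.98 cab mm [-96.2   4.3] z 58.3 rpy [ 3.14  -0.005 -3.086] F [-0.4 -0.1 -0.1] w 0.094
(-69, -2, 60) -> tool shift [-0.027 -0.006 -0.002]
(6, -2, 60) -> tool shift [-0.102 -0.007 -0.002]
turn z 0.007
```

View pics/s1.png

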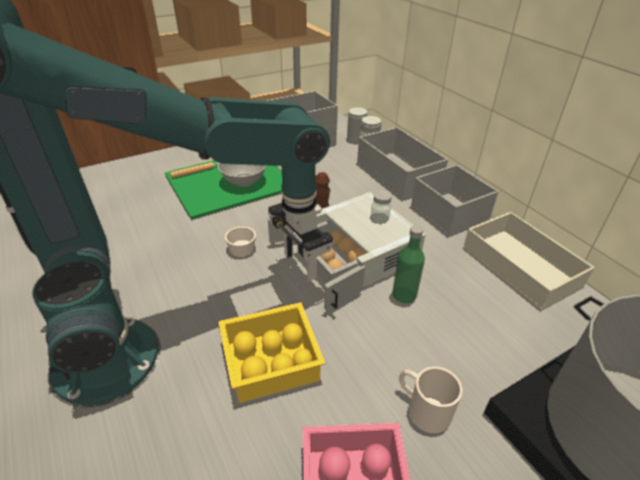

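The side view shows the gripper at (300,240), spread across in front of the pan and between the doors, with nothing touched. I'll push gently.

{"api": "drive_tool", "payload": {"series": [[0.094,[-0.008,-0.006,0],[0,0,0.005]],[0.094,[-0.016,-0.006,0],[0,0,0.005]],[0.094,[-0.024,-0.006,0],[0,0,0.005]],[0.094,[-0.032,-0.006,0],[0,0,0.005]],[0.094,[-0.04,-0.006,0],[0,0,0.005]]]}}

```text
time: 2.65
tool_pos: [0.5042, 0.0126, 0.0605]
ee_rot: [3.141, -0.0, -3.092]
wrist_force: [-2.2, -0.4, 1.3]
width: 0.0937
finger_force: 1.2
```

{"api": "drive_tool", "payload": {"series": [[0.094,[-0.008,0,0],[0,0,0]],[0.094,[-0.016,0,0],[0,0,0]],[0.094,[-0.024,0,0],[0,0,0]],[0.094,[-0.032,0,0],[0,0,0]],[0.094,[-0.04,0,0],[0,0,0]]]}}

```text
time: 3.28
tool_pos: [0.5443, 0.0146, 0.0604]
ee_rot: [3.141, -0.0, -3.092]
wrist_force: [-1.8, 0.0, 1.6]
width: 0.0933
finger_force: 1.2
```

```bash
python3 -c "
from h import *
st((6,-2,60))"
```

```text
t 3.27 cab mm [-13.8  -3.5] z 60.4 rpy [ 3.141 -0.    -3.092] F [-1.8  0.   1.6] w 0.093
(6, -2, 60) -> tool shift [-0.02   0.001  0.   ]
turn z -0.0
```

The pan is sliding at about 2 N. Next is the last 20 mm, in small steps until it meets the back wall.

{"api": "drive_tool", "payload": {"series": [[0.094,[-0.005,0,0],[0,0,0]],[0.094,[-0.01,0,0],[0,0,0]],[0.094,[-0.014,0,0],[0,0,0]],[0.094,[-0.016,0,0],[0,0,0]],[0.094,[-0.018,0,0],[0,0,0]]]}}

```text
time: 3.9
tool_pos: [0.5618, 0.0155, 0.0604]
ee_rot: [3.142, -0.0, -3.092]
wrist_force: [-2.8, 0.6, 0.9]
width: 0.0941
finger_force: 1.0
```

{"api": "drive_tool", "payload": {"series": [[0.094,[-0.001,0,0],[0,0,0]],[0.094,[-0.002,0,0],[0,0,0]],[0.094,[-0.003,0,0],[0,0,0]],[0.094,[-0.004,0,0],[0,0,0]],[0.094,[-0.004,0,0],[0,0,0]]]}}

```text
time: 4.53
tool_pos: [0.5629, 0.0155, 0.0604]
ee_rot: [-3.141, -0.007, -3.092]
wrist_force: [-10.5, -0.9, 6.7]
width: 0.0941
finger_force: 5.2
```

Force rises to 10 N with no further motion, at cabinet x≈5 (6 expected), so the pan is home. I'll back off and go up.

{"api": "drive_tool", "payload": {"series": [[0.094,[0.01,0,0],[0,0,0]],[0.094,[0.03,0,0],[0,0,0]],[0.094,[0.06,0,0],[0,0,0]],[0.06,[0.07,0,-0.05],[0,0,0]],[0.0,[0.07,0,-0.1],[0,0,0]]]}}

```text
time: 5.15
tool_pos: [0.4948, 0.0123, 0.1608]
ee_rot: [3.141, -0.0, -3.093]
wrist_force: [0.6, 0.9, 0.0]
width: 0.0777
finger_force: 0.0
```

```bash
python3 -c "
from h import *
import math
st((-100,120,155))
im=save('top','pics/t2.png')
cv2.imwrite('pics/crop2.png',cv2.resize(im[160:320,230:400,::-1],None,fx=4.5,fy=3.7,interpolation=cv2.INTER_CUBIC))"
```

```text
t 5.15 cab mm [-63.3  -3.3] z 160.8 rpy [ 3.141 -0.    -3.093] F [0.6 0.9 0. ] w 0.078
(-100, 120, 155) -> tool shift [0.037 0.123 0.006]
turn z -0.0
```

View pics/crop2.png

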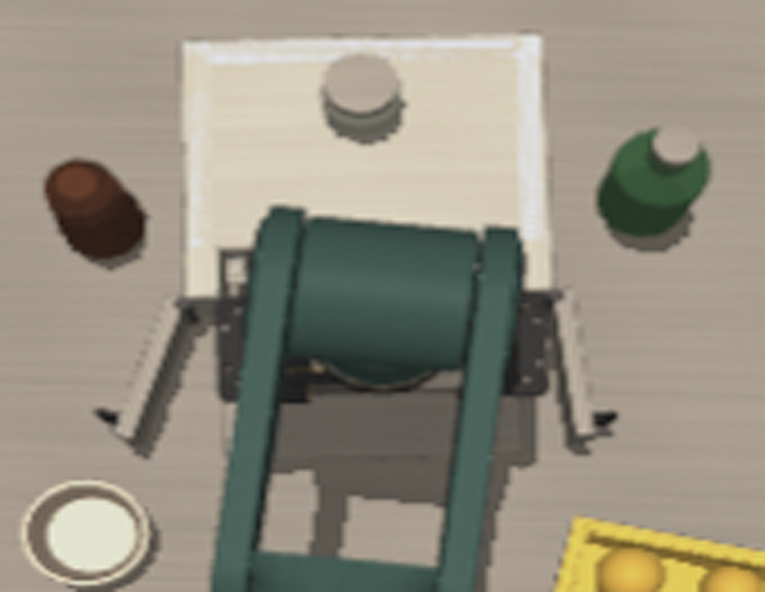

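The pan's front rim shows at (235,250), behind the door plane, with the doors and bystanders undisturbed. The left door tip is at (125,437) and the right at (590,437). Next is the left door: fingers closed, going over to its outer side at cabinet (-33,171).

{"api": "drive_tool", "payload": {"series": [[0.0,[-0.01,0.055,0],[0,0,0]],[0.0,[-0.02,0.11,0],[0,0,0]],[0.0,[-0.03,0.165,0],[0,0,0]],[0.0,[-0.03,0.174,0],[0,0,0]],[0.0,[-0.03,0.174,0],[0,0,0]]]}}

```text
time: 5.82
tool_pos: [0.5173, 0.1876, 0.1603]
ee_rot: [-3.141, 0.001, -3.091]
wrist_force: [-0.0, 0.1, -0.0]
width: 0.0235
finger_force: 0.0
```

```bash
python3 - <<'E'
from h import *
st((-33,171,60))
print("left arc (c=14):")
for th in np.arange(2.0,-.01,-.2):
    u=np.array([-np.sin(th),-np.cos(th)]);n=np.array([-np.cos(th),np.sin(th)])
    print(round(th,1),(np.array([0,112])+58*u+26*n).round(0))
E
```

```text
t 5.83 cab mm [-32.2 170.6] z 160.3 rpy [-3.141e+00  1.000e-03 -3.091e+00] F [-0.   0.1 -0. ] w 0.023
(-33, 171, 60) -> tool shift [0.001 0.    0.1  ]
turn z 0.001
left arc (c=14):
2.0 [-42. 160.]
1.8 [-51. 150.]
1.6 [-57. 140.]
1.4 [-62. 128.]
1.2 [-63. 115.]
1.0 [-63. 103.]
0.8 [-60.  90.]
0.6 [-54.  79.]
0.4 [-47.  69.]
0.2 [-37.  60.]
0.0 [-26.  54.]
```

{"api": "drive_tool", "payload": {"series": [[0.0,[0,0,0.03],[0,0,0]],[0.0,[0,0,0.06],[0,0,0]],[0.0,[0,0,0.08],[0,0,0]],[0.0,[0,0,0.1],[0,0,0]],[0.0,[0,0,0.1],[0,0,0]]]}}

```text
time: 6.45
tool_pos: [0.5161, 0.1854, 0.0588]
ee_rot: [-3.14, -0.004, -3.095]
wrist_force: [0.0, -1.1, 0.7]
width: 0.0005
finger_force: 0.0
```

{"api": "drive_tool", "payload": {"series": [[0.0,[0.009,-0.011,0],[0,0,0]],[0.0,[0.018,-0.021,0],[0,0,0]],[0.0,[0.024,-0.031,0],[0,0,0]],[0.0,[0.027,-0.037,0],[0,0,0]],[0.0,[0.029,-0.043,0],[0,0,0]]]}}

```text
time: 7.08
tool_pos: [0.4903, 0.1428, 0.0608]
ee_rot: [3.141, 0.001, -3.092]
wrist_force: [0.4, 1.5, 0.2]
width: 0.0003
finger_force: 0.5
```

```bash
python3 -c "
from h import *
st((-63,115,60),(-63,103,60),(-60,90,60),(-54,79,60),(-47,69,60))"
```

```text
t 7.08 cab mm [-61.4 127.2] z 60.8 rpy [ 3.141e+00  1.000e-03 -3.092e+00] F [0.4 1.5 0.2] w 0.0
(-63, 115, 60) -> tool shift [ 0.002 -0.012  0.001]
(-63, 103, 60) -> tool shift [ 0.002 -0.024  0.001]
(-60, 90, 60) -> tool shift [-0.001 -0.037  0.001]
(-54, 79, 60) -> tool shift [-0.007 -0.048  0.001]
(-47, 69, 60) -> tool shift [-0.014 -0.058  0.001]
turn z -0.0
```

Contact is light, at 1.5 N. I'll carry on along the arc.

{"api": "drive_tool", "payload": {"series": [[0.0,[0.002,-0.012,0],[0,0,0]],[0.0,[0.002,-0.024,0],[0,0,0]],[0.0,[-0.001,-0.037,0],[0,0,0]],[0.0,[-0.007,-0.048,0],[0,0,0]],[0.0,[-0.014,-0.058,0],[0,0,0]]]}}

```text
time: 7.7
tool_pos: [0.5077, 0.0849, 0.0603]
ee_rot: [-3.141, -0.0, -3.093]
wrist_force: [0.2, 1.5, 0.2]
width: 0.0003
finger_force: 0.4
```

{"api": "drive_tool", "payload": {"series": [[0.0,[-0.005,-0.005,0],[0,0,0]],[0.0,[-0.01,-0.009,0],[0,0,0]],[0.0,[-0.016,-0.012,0],[0,0,0]],[0.0,[-0.021,-0.015,0],[0,0,0]],[0.0,[-0.024,-0.015,0],[0,0,0]]]}}

```text
time: 8.32
tool_pos: [0.5323, 0.0718, 0.0605]
ee_rot: [-3.141, -0.0, -3.092]
wrist_force: [-0.7, -0.4, -0.9]
width: 0.0001
finger_force: 0.3
```

```bash
python3 -c "
from h import *
st((-20,54,60))"
```

```text
t 8.32 cab mm [-23.   54.2] z 60.5 rpy [-3.141 -0.    -3.092] F [-0.7 -0.4 -0.9] w 0.0
(-20, 54, 60) -> tool shift [-0.003 -0.     0.   ]
turn z -0.0
```

{"api": "drive_tool", "payload": {"series": [[0.0,[-0.002,0,0],[0,0,0]],[0.0,[-0.003,0,0],[0,0,0]],[0.0,[-0.004,0,0],[0,0,0]],[0.0,[-0.005,0,0],[0,0,0]],[0.0,[-0.005,0,0],[0,0,0]]]}}

```text
time: 8.95
tool_pos: [0.5339, 0.0721, 0.0604]
ee_rot: [-3.141, -0.007, -3.092]
wrist_force: [-10.7, -2.6, 6.6]
width: 0.0002
finger_force: 5.1
```

The left door is against its stop. I'll back off, go up, and cross to the outer side of the right door.

{"api": "drive_tool", "payload": {"series": [[0.0,[0.02,0,0],[0,0,0]],[0.0,[0.04,0,-0.03],[0,0,0]],[0.0,[0.04,0,-0.08],[0,0,0]],[0.0,[0.035,-0.03,-0.1],[0,0,0]],[0.0,[0.03,-0.09,-0.1],[0,0,0]]]}}

```text
time: 9.57
tool_pos: [0.5137, -0.0185, 0.1639]
ee_rot: [-3.141, 0.008, -3.088]
wrist_force: [0.4, -0.2, 0.5]
width: 0.0007
finger_force: 0.0
```

{"api": "drive_tool", "payload": {"series": [[0.0,[-0.005,-0.05,0],[0,0,0]],[0.0,[-0.01,-0.1,0],[0,0,0]],[0.0,[-0.018,-0.135,0],[0,0,0]],[0.0,[-0.018,-0.135,0],[0,0,0]],[0.0,[-0.018,-0.135,0],[0,0,0]]]}}

```text
time: 10.2
tool_pos: [0.5361, -0.1524, 0.1604]
ee_rot: [3.141, 0.0, -3.092]
wrist_force: [0.2, 0.5, -0.1]
width: 0.0004
finger_force: 0.0
```

```bash
python3 -c "
from h import *
st((-33,-171,60))"
```

```text
t 10.2 cab mm [ -30.2 -169.9] z 160.4 rpy [ 3.141  0.    -3.092] F [ 0.2  0.5 -0.1] w 0.0
(-33, -171, 60) -> tool shift [ 0.003 -0.001  0.1  ]
turn z 0.0
```

Next I descend and follow the mirrored arc.

{"api": "drive_tool", "payload": {"series": [[0.0,[0.003,-0.001,0.03],[0,0,0]],[0.0,[0.003,-0.001,0.06],[0,0,0]],[0.0,[0.003,-0.001,0.08],[0,0,0]],[0.0,[0.003,-0.001,0.1],[0,0,0]],[0.0,[0.003,-0.001,0.1],[0,0,0]]]}}

```text
time: 10.82
tool_pos: [0.5318, -0.1521, 0.0588]
ee_rot: [3.14, -0.003, -3.09]
wrist_force: [-0.5, 0.7, 0.1]
width: 0.0003
finger_force: 0.0
```

{"api": "drive_tool", "payload": {"series": [[0.0,[0.009,0.011,0],[0,0,0]],[0.0,[0.018,0.021,0],[0,0,0]],[0.0,[0.024,0.031,0],[0,0,0]],[0.0,[0.027,0.037,0],[0,0,0]],[0.0,[0.029,0.043,0],[0,0,0]]]}}

```text
time: 11.45
tool_pos: [0.5022, -0.1125, 0.0609]
ee_rot: [-3.141, 0.001, -3.092]
wrist_force: [0.7, -0.8, 0.3]
width: 0.0002
finger_force: 0.5
```

{"api": "drive_tool", "payload": {"series": [[0.0,[0.002,0.012,0],[0,0,0]],[0.0,[0.002,0.024,0],[0,0,0]],[0.0,[-0.001,0.037,0],[0,0,0]],[0.0,[-0.007,0.048,0],[0,0,0]],[0.0,[-0.014,0.058,0],[0,0,0]]]}}

```text
time: 12.08
tool_pos: [0.5134, -0.053, 0.0603]
ee_rot: [3.141, -0.001, -3.092]
wrist_force: [-1.5, -1.0, -0.8]
width: 0.0003
finger_force: 0.5
```

{"api": "drive_tool", "payload": {"series": [[0.0,[-0.005,0.005,0],[0,0,0]],[0.0,[-0.01,0.009,0],[0,0,0]],[0.0,[-0.016,0.012,0],[0,0,0]],[0.0,[-0.021,0.015,0],[0,0,0]],[0.0,[-0.024,0.015,0],[0,0,0]]]}}

```text
time: 12.7
tool_pos: [0.5366, -0.0375, 0.0604]
ee_rot: [3.141, -0.0, -3.092]
wrist_force: [0.6, 0.3, 0.8]
width: 0.0005
finger_force: 0.3
```

```bash
python3 -c "
from h import *
st((-21,-54,60))"
```

```text
t 12.7 cab mm [-24.  -55.1] z 60.4 rpy [ 3.141 -0.    -3.092] F [0.6 0.3 0.8] w 0.0
(-21, -54, 60) -> tool shift [-0.003  0.001  0.   ]
turn z 0.0
```

{"api": "drive_tool", "payload": {"series": [[0.0,[-0.002,0,0],[0,0,0]],[0.0,[-0.003,0,0],[0,0,0]],[0.0,[-0.004,0,0],[0,0,0]],[0.0,[-0.006,0,0],[0,0,0]],[0.0,[-0.006,0,0],[0,0,0]]]}}

```text
time: 13.32
tool_pos: [0.5396, -0.0377, 0.0604]
ee_rot: [3.141, -0.007, -3.092]
wrist_force: [-9.3, 0.1, 6.2]
width: 0.0002
finger_force: 4.7
```

{"api": "drive_tool", "payload": {"series": [[0.0,[0.02,0,0],[0,0,0]],[0.0,[0.05,0,0],[0,0,0]],[0.0,[0.08,0,-0.05],[0,0,0]],[0.0,[0.12,0,-0.1],[0,0,0]],[0.0,[0.16,0,-0.14],[0,0,0]]]}}

```text
time: 13.95
tool_pos: [0.3821, -0.0457, 0.2027]
ee_rot: [-3.141, 0.003, -3.092]
wrist_force: [0.6, -0.7, 1.3]
width: 0.0002
finger_force: 0.0
```

{"api": "drive_tool", "payload": {"series": [[0.0,[0.0,-0.05,0],[0,0,0]],[0.0,[0.0,-0.1,0],[0,0,0]],[0.0,[0,-0.15,0],[0,0,0]],[0.0,[0,-0.2,0],[0,0,0]],[0.0,[0,-0.2,0],[0,0,0]]]}}

```text
time: 14.58
tool_pos: [0.3923, -0.2481, 0.2002]
ee_rot: [-3.141, 0.0, -3.097]
wrist_force: [-0.4, -0.2, -0.2]
width: 0.0003
finger_force: 0.0
```

```bash
python3 -c "
from h import *
st()
im=save('top','pics/t3.png')
cv2.imwrite('pics/crop3.png',cv2.resize(im[160:320,230:400,::-1],None,fx=4.5,fy=3.7,interpolation=cv2.INTER_CUBIC))"
```

```text
t 14.57 cab mm [-178.6 -258.4] z 200.2 rpy [-3.141  0.    -3.097] F [-0.4 -0.2 -0.2] w 0.0
turn z -0.005
```

View pics/crop3.png

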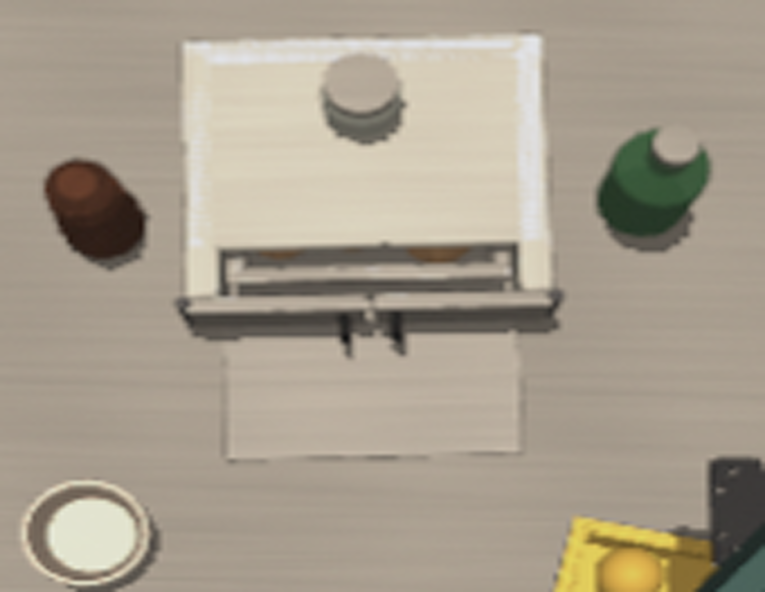

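Both doors lie flush along the front at (185–560, ~298). The pan's rim is behind them at y≈275, and the mill, oil, jar and ramekin have not moved. I'll check the rim depth against home in numbers.

```bash
python3 - <<'E'
from h import *
Rc=np.array([[np.cos(CA),-np.sin(CA)],[np.sin(CA),np.cos(CA)]])
im=cv2.cvtColor(cv2.imread("pics/t3.png"),cv2.COLOR_BGR2GRAY).astype(int); print(im[224:246,[290,312,335]].T.tolist())
f=lambda v,z,u=312:(Rc.T@(onz("top",u,v,z)[:2]-CO)*1000).round(1)
for v in(231,232,233,234,235,236,237): print(v,f(v,.071))
L=lambda x,y:(230+(x+.5)/4.5-.5,160+(y+.5)/3.7-.5)
for p in[(185,303),(365,299),(372,299),(560,292),(365,309),(372,308),(185,313),(560,303)]:
    u,v=L(*p); print(p,f(v,.09,u))
E
```

```text
[[206, 207, 179, 117, 79, 79, 87, 90, 133, 165, 169, 153, 103, 83, 89, 80, 151, 174, 173, 161, 108, 69], [206, 196, 135, 89, 90, 90, 91, 119, 176, 179, 179, 124, 76, 88, 90, 91, 93, 137, 153, 130, 141, 150], [206, 166, 107, 88, 92, 92, 105, 145, 168, 174, 149, 97, 86, 91, 90, 156, 173, 172, 155, 104, 69, 69]]
231 [26.6 -1.3]
232 [23.8 -1.2]
233 [21.  -1.2]
234 [18.1 -1.1]
235 [15.3 -1. ]
236 [12.5 -1. ]
237 [ 9.7 -0.9]
(185, 303) [ -3.4 112.8]
(365, 299) [-3.   2.9]
(372, 299) [-3.1 -1.3]
(560, 292) [  -0.4 -116.4]
(365, 309) [-10.5   3.1]
(372, 308) [-9.8 -1.2]
(185, 313) [-10.9 112.9]
(560, 303) [  -8.7 -116.1]
```

The rim's front edge is at about 15 mm behind the door plane (14 expected when home), and the doors are parallel to the front. I'm handing in.

```bash
python3 -c "
from h import *
print(robot.close_job())"
```

```text
the job is handed in; nothing more can be done
None
```

The pan is fully home against the back wall, both doors are shut, the mill, oil, jar and ramekin show no movement in the last picture, and the job was handed in at about 15 s; no verdict came back.

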